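# Rock the stuck locating block out of its jig

## Task

The aluminium locating block is stuck in the jig on the bench: its round foot is caught under the two stiff sliding steel jaws. Take it by its head and rock it well over towards one jaw and then the other, until its stem has pushed both jaws back and the foot comes free (do not wrench it straight out), then lift it upright and finish while holding it there in the gripper, just clear above the jaws, about 2 cm, over the middle of the jig. Leave the cork block, the wooden knob and the tape measure alone.

Things in the scene. Friction and masses are not known exactly. Their poses are not given: they have to be found in the camera images.
- jig: Jig fixed to the bench: plywood base 100 x 170 x 12 mm with two dark hardwood cheeks and a trough between them along the jig's x. Origin: centre of the base's underside, on the bench top; z up; y is the long direction, along which the jaws slide and the block is rocked. Highest parts (jaw guides) 56 mm, jaw tops 53 mm, trough floor 12 mm above the bench.
- trough_axis (a point): Centre of the trough, 28 mm above the bench, on the axis (along the jig's x) of the seated block's round foot. The block pivots about this axis when it is rocked.
- block_head (a point): Centre of the head of the loose aluminium block (0.2-0.4 kg), 90 mm above the bench when seated, axes as the jig's. Head 40 (x) x 28 (y) x 44 mm high; grip it across the 28 mm. Below it a stem 38 (x) x 14 mm (y), then the foot: a cylinder 32 mm in diameter, 40 mm long, lying along x, its axis 62 mm below this point. The block is 100 mm tall.
- block_foot (a point): The lowest point of the block's foot, 78 mm below the centre of the head along the block's z.
- jaw_left (a joint): How far the steel jaw on the jig's +y side is pushed outward, m: 0 in, 0.011 at its stop. Plate 48 x 50 x 10 mm; at 0 its inner edge is 8 mm from the jig's middle, 1 mm from the stem. Stiff friction (15 N), no spring: it stays put. Rocking the head to +y pushes it out. The foot passes when both jaws read 0.008 or more: a tilt of 0.35 to 0.4 rad to each side (0.43 is the limit).
- jaw_right (a joint): The same for the jaw on the jig's -y side, pushed out toward -y by rocking the head to -y.
- cork_block: Bystander: cork sanding block 61 x 110 x 36 mm beside the jig. Origin at the centre of its underside.
- turned_knob: Bystander: turned wooden drawer knob, 44 mm across, 48 mm high, beyond the jig. Origin at the centre of its base.
- tape_measure: Bystander: yellow tape measure 39 x 70 x 64 mm beside the jig. Origin at the centre of its underside.
There are look-alikes about, which are no part of the job. There is more than one size of the part that bears block_head; the job needs the middle-sized.

How it is judged:
By the outcome, as a careful person would: the job done as asked, in the order asked, and still so for the second after the job is handed in, while the arm keeps its last pose, push and grip.
It also fails if it takes over 51 s, if anything falls off the work surface, if the arm or the gripper's body presses on something with over 40 N, if the wrist force passes 120 N, or if a joint passes its speed limit or range.

## Robot

A 6-joint arm with a two-finger parallel gripper is mounted at the origin on a cart in front of the work surface, level with it; the furniture and walls round the work are solid. World frame = base frame: x ahead of the robot, y to its left, z up, the work surface at z = 0. Lengths are in m, angles in rad, forces in N, time in s.
With the tool pointing down it reaches from about 0.3 to 0.775 m from the base axis. Payload 14.6 kg.
Tool frame: the origin (TCP) lies at the very end of the fingers, on their centre line; the grasp point (between the pads) lies 19 mm behind it; z points along the fingers, y is the line along which they close (so a half turn about z gives the same grasp; the last joint's range is limited). The gripper opens to 94 mm and grips with 3 to 60 N. Pads are 16 mm wide; open, the fingers measure 119 mm over their backs; the gripper's body (75 mm by 177 mm) begins 78 mm behind the grasp point.
Start: joints at [-1.187, 0.3, 1.521, -0, 1.321, -0.067], TCP at [0.24, -0.495, 0.176] pointing down, gripper open.
Joint ranges: [-3.03, 3.03], [-0.79, 2.21], [0.23, 2.52], [-1.04, 4.18], [0, 3.07], [-2.55, 2.55]. Speed limits (rad/s): [2.22, 2.22, 2.57, 3.14, 3.14, 3.14].

## Interface

Orientations are given as [roll, pitch, yaw] about the fixed x, y, z axes, in that order (R = Rz(yaw) Ry(pitch) Rx(roll)).
In Python, from station import ctrl gives the robot as it stands. The module is installed in compiled form; this text tells all that it offers.
- The arm moves only by the tool play_rows, never from a script. Its argument "commands" is a list of rows, each a list of 7 numbers: the shift along the tool's x, y, z in m, then the turn, a rotation vector about the tool's x, y, z in degrees, then the closure, from -1 (fully open) to 1 (shut). A call has 1 to 20 rows; each row shifts and turns the commanded pose from where the row before left it, along the tool's axes as they then stand; what a row does not reach is not made up. A row lasts 1/12 s, in which the tool goes at most 41.7 mm and 7.16 degrees, less where a joint would pass 70% of its speed; a pose out of reach is approached as far as the arm can. A call is refused whole if a number of a shift passes 0.0417 or a number of a turn 7.16, either way. A call with a gripper value outside its range is refused whole. The fingers move at their own pace and stop on an object; "force" is the grip in N (left out, the last holds). Time passes only in rows, so rows that do not move let the fingers close. It gives the time, the measured TCP pose, the force, the opening and the grip force at its end, in the units of the state.
- ctrl.get_obs(): the state, without advancing time (a new reading comes with each control period).
- ctrl.camera(name): name is "scene" or "top" or "wrist"; returns the picture (420x560x3 uint8, blue, green, red); there is no depth.
- ctrl.camera_model(name): a dict with "fx", "fy", "cx", "cy" (pixels), "distortion" ([k1, k2, p1, p2, k3] as OpenCV has them; the pictures are not rectified), "rvec" (rotation vector, rad) and "tvec" (3), from world to camera coordinates, as OpenCV has them. Camera axes: x right, y down, z forward; pixel columns grow to the right and rows downward; lengths in m; the calibration is good to about 2 mm. A picture is of the moment at which its call begins: read the wrist's pose just before it. camera_model takes no time and is no camera call; for the wrist camera it gives the pose at the moment of the call.
- ctrl.hand_in(): hands the job in; it is judged then, once.
The state is a dict: "time_s": time; "qpos": joint angles; "joint_vel": joint speeds; "tau": joint torques, N m; "ee_pos": TCP position; "eef_rot": TCP orientation; "force": force on the tool from outside, world axes, zero at the start; "moment": the same for the moment, N m; "grip_width": finger opening in m; "grip_force": force on a finger pad.
Only numpy, scipy, OpenCV 4.12 (cv2) and the standard library are available. Lean on these libraries where they do the work, as an engineer would, in place of code of your own. Each camera call takes 0.05 s, during which the arm holds its last target. There are 200 camera calls.

## Working session

There is one attempt and no reset: what is moved stays moved. The work goes in short steps, Python scripts to look and compute and a tool call to move; the robot and the scene stay as the last step left them, time stands still between calls to the robot, and variables do not carry over. Pictures are saved under pics/ and viewed, at most 10 in all, crops included, and the job is handed in when it is done.

Besides the shell and the picture viewer there is one more tool, called after "Emit:" as name(argument=value, ...) on one line, values as JSON. play_rows: Moves the arm, as the interface text tells. Its arguments: {"type":"object","properties":{"commands":{"type":"array","items":{"type":"array","items":{"type":"number"}}},"force":{"type":"number"}},"required":["commands"]}

```bash
mkdir -p pics; cat > h.py <<'E'
import numpy as np, cv2
from station import ctrl
from scipy.spatial.transform import Rotation as Ro
def ray(m,px):
    K=np.array([[m['fx'],0,m['cx']],[0,m['fy'],m['cy']],[0,0,1]])
    u=cv2.undistortPoints(np.array(px,float).reshape(-1,1,2),K,np.array(m['distortion'],float)).reshape(-1,2)
    R=cv2.Rodrigues(np.array(m['rvec'],float))[0]; t=np.array(m['tvec'],float).ravel()
    return -R.T@t,(R.T@np.c_[u,np.ones(len(u))].T).T
def plane(m,px,z):
    c,d=ray(m,px); return c+d*((z-c[2])/d[:,2])[:,None]
def proj(m,P):
    K=np.array([[m['fx'],0,m['cx']],[0,m['fy'],m['cy']],[0,0,1]])
    return cv2.projectPoints(np.array(P,float).reshape(-1,1,3),np.array(m['rvec'],float),np.array(m['tvec'],float),K,np.array(m['distortion'],float))[0].reshape(-1,2)
E
python3 - <<'E'
from h import *
for n in ("top","scene"):
    cv2.imwrite(f"pics/{n}0.png",ctrl.camera(n))
    m=ctrl.camera_model(n); c,d=ray(m,[[280,210]]); print(n,m['fx'],c,d)
print(ctrl.get_obs())
E
```

```text
top 477.86859870458335 [0.34507122 0.03913294 0.97320693] [[ 0.18887078  0.00971551 -0.98212224]]
scene 502.4793946659045 [-0.06105272  0.90301224  0.65214307] [[ 0.48749461 -0.72581853 -0.48552436]]
{'time_s': 0.1, 'qpos': array([-1.18661400e+00,  3.00403951e-01,  1.52151455e+00,  3.78857496e-05,
        1.32070719e+00, -6.65943621e-02]), 'joint_vel': array([ 8.13718200e-04, -1.42939805e-03, -8.79830658e-04, -2.91313680e-05,
       -1.30846593e-03, -6.36802127e-04]), 'tau': array([ 1.78939597e-03, -5.32644510e+01, -3.53283763e+01,  7.09600816e-02,
        2.34990427e-02, -2.72290589e-05]), 'ee_pos': array([ 0.23952576, -0.49480778,  0.17505133]), 'eef_rot': array([-3.14056434e+00, -1.05360001e-04,  4.50767236e-01]), 'force': array([ 0.07491795, -0.18589527, -0.39596401]), 'moment': array([ 0.00692013, -0.00870981,  0.01592995]), 'grip_force': 0.0, 'grip_width': 0.09383709294249659}
```

View pics/top0.png

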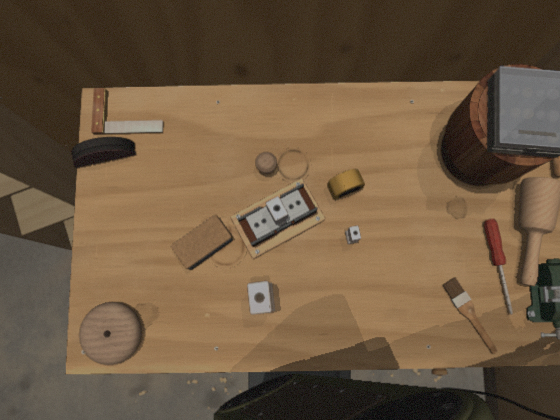

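View pics/scene0.png

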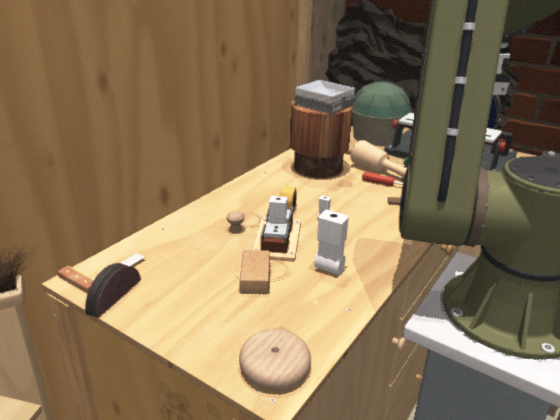

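The top view shows three look-alike aluminium blocks: a large one loose at (259,297), a small one at (353,234), and the middle-sized one in the jig at (277,209). In the scene view they are at (332,240), (324,204) and (278,210). The one in the jig fits the description, so I'll check it in a close crop.

```bash
python3 - <<'E'
from h import *
t=cv2.imread("pics/top0.png"); s=cv2.imread("pics/scene0.png")
a=cv2.resize(t[160:280,220:380],None,fx=5,fy=5,interpolation=cv2.INTER_CUBIC)[:, :800]
b=cv2.resize(s[180:265,230:310],None,fx=5,fy=5,interpolation=cv2.INTER_CUBIC)
cv2.imwrite("pics/cropt.png",a); cv2.imwrite("pics/crops.png",b)
m=ctrl.camera_model("top")
print(plane(m,[[277,209],[232,217],[304,181],[323,218],[251,255]],.03))
E
```

```text
[[ 0.52861524  0.05446196  0.03      ]
 [ 0.51392443  0.14498498  0.03      ]
 [ 0.58553718 -0.00123187  0.03      ]
 [ 0.50857408 -0.03740289  0.03      ]
 [ 0.4368851   0.10726931  0.03      ]]
```

View pics/cropt.png

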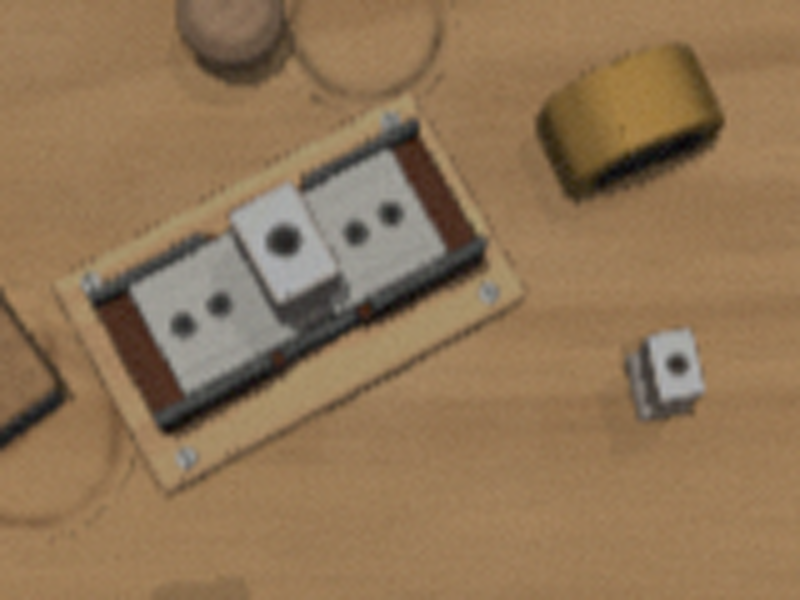

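View pics/crops.png

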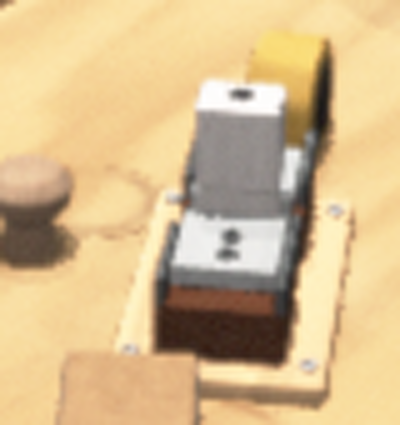

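The crops confirm it. The middle-sized block stands upright between the two jaws: crop head-top corners are about (230,210), (290,182), (340,275), (280,305), and base corners about (55,285), (410,95), (525,295), (170,493). Next is the jig pose.

```bash
python3 - <<'E'
from h import *
m=ctrl.camera_model("top")
f=lambda p:(np.array(p,float)+.5)/5-.5+[220,160]
B=plane(m,f([(55,285),(410,95),(525,295),(170,493)]),.012)
H=plane(m,f([(230,210),(290,182),(340,275),(280,305)]),.112)
for n,Q in (("base",B),("head",H)):
    c=Q.mean(0); e=[np.linalg.norm(Q[i]-Q[(i+1)%4]) for i in range(4)]
    xd=(Q[0]+Q[1]-Q[2]-Q[3])[:2]; yd=(Q[0]+Q[3]-Q[1]-Q[2])[:2]
    print(n,c,np.round(e,4),"yaw x",np.arctan2(xd[1],xd[0]),"y",np.arctan2(yd[1],yd[0])-np.pi/2)
# cross-check head top centre with scene
ms=ctrl.camera_model("scene")
g=(np.array([(198,100),(207,80),(286,88),(283,115)],float)+.5)/5-.5+[230,180]
S=plane(ms,g,.112);print(S.mean(0));print(S)
E
```

```text
base [0.51396173 0.0534985  0.012     ] [0.1661 0.0961 0.1652 0.0977] yaw x 0.4913108155580626 y 0.4889318744296314
head [0.51423637 0.05386247 0.112     ] [0.0245 0.0394 0.0246 0.04  ] yaw x 0.4657812050354557 y 0.4398526996027612
[0.51483981 0.05376349 0.112     ]
[[0.52913227 0.06977004 0.112     ]
 [0.5373795  0.05103125 0.112     ]
 [0.50326399 0.03569242 0.112     ]
 [0.48958349 0.05856023 0.112     ]]
```

Jig centre is (0.514, 0.054) with yaw about 0.49. Both views agree to 1 mm, and the head measures about 40 x 26 mm, so it's the middle-sized one. Moving to a hover above it.

Emit:
play_rows(commands=[[0.012,-0.009,0,0,0,0,-1],[0.025,-0.0194,0,0,0,0,-1],[0.025,-0.0194,0,0,0,0,-1],[0.025,-0.0194,0,0,0,0,-1],[0.025,-0.0194,0,0,0,0,-1],[0.025,-0.0194,0,0,0,0,-1],[0.025,-0.0194,0,0,0,0,-1],[0.025,-0.0194,0,0,0,0,-1],[0.025,-0.0194,0,0,0,0,-1],[0.025,-0.0194,0,0,0,0,-1],[0.025,-0.0194,0,0,0,0,-1],[0.025,-0.0194,0,0,0,0,-1],[0.025,-0.0194,0,0,0,0,-1],[0.025,-0.0194,0,0,0,0,-1],[0.025,-0.0194,0,0,0,0,-1],[0.025,-0.0194,0,0,0,0,-1],[0.025,-0.0194,0,0,0,0,-1],[0.025,-0.0194,0,0,0,0,-1],[0.025,-0.0194,0,0,0,0,-1],[0.02,-0.015,0,0,0,0,-1]])

```text
time_s: 1.77
ee_pos: [0.5113, 0.053, 0.1753]
eef_rot: [-3.141, 0.0, 0.452]
force: [0.6, -0.7, -0.8]
grip_width: 0.0941
grip_force: 0.0
```

Emit:
play_rows(commands=[[0.004,-0.003,0,0,0,-1.1,-1],[0,0,0,0,0,-1.1,-1],[0,0,0,0,0,0,-1],[0,0,0,0,0,0,-1]])

```text
time_s: 2.1
ee_pos: [0.5128, 0.0544, 0.1755]
eef_rot: [-3.142, 0.0, 0.488]
force: [0.2, 1.0, 0.5]
grip_width: 0.0943
grip_force: 0.0
```

```bash
cat > rel.py <<'E'
from h import *
o=ctrl.get_obs(); J=np.array([.514,.0537,.028]); yaw=.49
RJ=Ro.from_euler('z',yaw); Rt=Ro.from_euler('xyz',o['eef_rot'])
rel=RJ.inv()*Rt*Ro.from_euler('x',np.pi)
print("t",round(o['time_s'],2),"TCP in jig (mm, from pivot)",np.round(RJ.inv().apply(o['ee_pos']-J)*1e3,1),"tilt rotvec deg",np.round(np.degrees(rel.as_rotvec()),2))
print("tool delta to pivot mm",np.round(Rt.inv().apply(J-o['ee_pos'])*1e3,1),"F jig",np.round(RJ.inv().apply(o['force']),1),"M",np.round(o['moment'],2),"w",round(o['grip_width'],4),"gf",round(o['grip_force'],1))
E
python3 rel.py; python3 - <<'E'
from h import *
cv2.imwrite("pics/w1.png",ctrl.camera("wrist"))
m=ctrl.camera_model("wrist"); print(proj(m,[[.514,.0537,.112]]))
E
```

```text
t 2.1 TCP in jig (mm, from pivot) [ -0.8   1.2 147.5] tilt rotvec deg [ 0.    0.02 -0.1 ]
tool delta to pivot mm [  0.8   1.2 147.5] F jig [0.6 0.8 0.5] M [-0.02 -0.04 -0.02] w 0.0943 gf 0.0
[[275.78740244 214.03933712]]
```

View pics/w1.png

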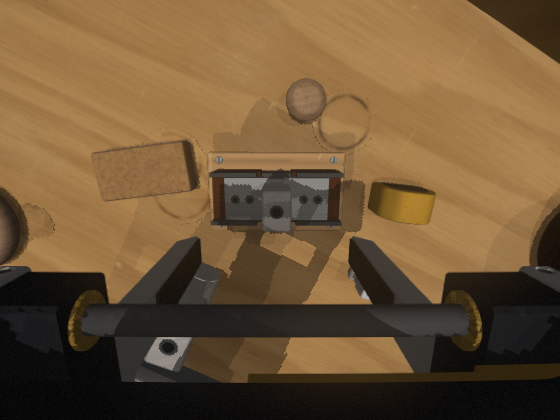

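The wrist view confirms it: the head hole is at (276,212), predicted (276,214), and the jig lies square to the gripper. Lowering to the head.

Emit:
play_rows(commands=[[0.0008,0.0012,0.01,0,0,0,-1],[0,0,0.017,0,0,0,-1],[0,0,0.017,0,0,0,-1],[0,0,0.017,0,0,0,-1],[0,0,0.017,0,0,0,-1],[0,0,0.012,0,0,0,-1],[0,0,0.0075,0,0,0,-1],[0,0,0,0,0,0,-1],[0,0,0,0,0,0,-1]])

```text
time_s: 2.9
ee_pos: [0.5144, 0.0543, 0.0781]
eef_rot: [-3.142, 0.0, 0.489]
force: [0.6, 0.2, -0.3]
grip_width: 0.0942
grip_force: 0.0
```

Emit:
play_rows(commands=[[0,0,0,0,0,0,0],[0,0,0,0,0,0,0.2],[0,0,0,0,0,0,0.35],[0,0,0,0,0,0,0.5],[0,0,0,0,0,0,1],[0,0,0,0,0,0,1],[0,0,0,0,0,0,1],[0,0,0,0,0,0,1],[0,0,0,0,0,0,1],[0,0,0,0,0,0,1]], force=45)

```text
time_s: 3.73
ee_pos: [0.5144, 0.0546, 0.0781]
eef_rot: [-3.142, -0.0, 0.489]
force: [-0.2, -0.9, 0.6]
grip_width: 0.0308
grip_force: 0.0
```

```bash
python3 rel.py
```

```text
t 3.73 TCP in jig (mm, from pivot) [ 0.8  0.6 50.1] tilt rotvec deg [ 0.   -0.   -0.05]
tool delta to pivot mm [-0.8  0.6 50.1] F jig [-0.6 -0.7  0.6] M [0.01 0.05 0.04] w 0.0308 gf 0.0
```

Emit:
play_rows(commands=[[0,0,0,0,0,0,1],[0,0,0,0,0,0,1],[0,0,0,0,0,0,1],[0,0,0,0,0,0,1],[0,0,0,0,0,0,1]])

```text
time_s: 4.15
ee_pos: [0.5144, 0.0546, 0.078]
eef_rot: [-3.142, 0.0, 0.489]
force: [-0.6, -0.2, 0.8]
grip_width: 0.0271
grip_force: 45.0
```

```bash
python3 rel.py
```

```text
t 4.15 TCP in jig (mm, from pivot) [ 0.8  0.6 50. ] tilt rotvec deg [ 0.    0.   -0.05]
tool delta to pivot mm [-0.8  0.6 50. ] F jig [-0.6  0.1  0.8] M [-0.02 -0.02 -0.02] w 0.0271 gf 45.0
```

Gripped at 27 mm and 45 N. Rocking toward +y about the foot axis (50 mm below the TCP), in stages.

Emit:
play_rows(commands=[[0,-0.00087,0,-1,0,0,1],[0,-0.00131,0,-1.5,0,0,1],[0,-0.00131,0,-1.5,0,0,1],[0,-0.00131,0,-1.5,0,0,1],[0,-0.00131,0,-1.5,0,0,1],[0,-0.00131,0,-1.5,0,0,1],[0,-0.00131,0,-1.5,0,0,1],[0,-0.00131,0,-1.5,0,0,1],[0,-0.00131,0,-1.5,0,0,1],[0,0,0,0,0,0,1],[0,0,0,0,0,0,1]])

```text
time_s: 5.07
ee_pos: [0.5097, 0.0642, 0.0776]
eef_rot: [2.912, -0.001, 0.49]
force: [2.9, -5.9, 3.5]
grip_width: 0.027
grip_force: 45.1
```

```bash
python3 rel.py
```

```text
t 5.07 TCP in jig (mm, from pivot) [ 1.2 11.3 49.6] tilt rotvec deg [-13.17  -0.06   0.  ]
tool delta to pivot mm [-1.2 -0.3 50.8] F jig [-0.2 -6.6  3.5] M [-1.31 -0.53 -0.09] w 0.027 gf 45.1
```

Emit:
play_rows(commands=[[0,-0.00131,0.0001,-1.5,0,0,1],[0,-0.00131,0.0001,-1.5,0,0,1],[0,-0.00131,0.0001,-1.5,0,0,1],[0,-0.00131,0.0001,-1.5,0,0,1],[0,-0.00131,0.0001,-1.5,0,0,1],[0,-0.00131,0.0001,-1.5,0,0,1],[0,-0.0003,0,-0.4,0,0,1],[0,0,0,0,0,0,1],[0,0,0,0,0,0,1]])

```text
time_s: 5.82
ee_pos: [0.5064, 0.071, 0.075]
eef_rot: [2.748, -0.002, 0.49]
force: [2.1, -6.6, 5.1]
grip_width: 0.0268
grip_force: 45.0
```

```bash
python3 rel.py
```

```text
t 5.82 TCP in jig (mm, from pivot) [ 1.4 18.8 47. ] tilt rotvec deg [-2.256e+01 -9.000e-02 -1.000e-02]
tool delta to pivot mm [-1.5 -0.7 50.6] F jig [-1.2 -6.8  5.1] M [-1.4  -0.6  -0.08] w 0.0268 gf 45.0
```

Tilt is 0.394 rad with low force. Rocking back through upright and toward −y.

Emit:
play_rows(commands=[[0,0.0011,0,1.25,0,0,1],[0,0.0022,5e-05,2.5,0,0,1],[0,0.0022,5e-05,2.5,0,0,1],[0,0.0022,5e-05,2.5,0,0,1],[0,0.0022,5e-05,2.5,0,0,1],[0,0.0022,5e-05,2.5,0,0,1],[0,0.0022,5e-05,2.5,0,0,1],[0,0.0022,5e-05,2.5,0,0,1],[0,0.0022,5e-05,2.5,0,0,1],[0,0.0011,0,1.25,0,0,1],[0,0,0,0,0,0,1],[0,0,0,0,0,0,1]])

```text
time_s: 6.82
ee_pos: [0.5149, 0.0541, 0.078]
eef_rot: [3.142, -0.0, 0.489]
force: [1.0, -1.6, 3.6]
grip_width: 0.0269
grip_force: 45.0
```

```bash
python3 rel.py
```

```text
t 6.82 TCP in jig (mm, from pivot) [ 0.9 -0.  50. ] tilt rotvec deg [-0.   -0.02 -0.07]
tool delta to pivot mm [-1. -0. 50.] F jig [ 0.1 -1.8  3.6] M [-0.36 -0.17  0.01] w 0.0269 gf 45.0
```

Emit:
play_rows(commands=[[0,0.0011,0,1.25,0,0,1],[0,0.00175,5e-05,2,0,0,1],[0,0.00175,5e-05,2,0,0,1],[0,0.00175,5e-05,2,0,0,1],[0,0.00175,5e-05,2,0,0,1],[0,0.00175,5e-05,2,0,0,1],[0,0.00175,5e-05,2,0,0,1],[0,0.00175,5e-05,2,0,0,1],[0,0.00175,5e-05,2,0,0,1],[0,0.00175,5e-05,2,0,0,1],[0,0.00175,5e-05,2,0,0,1],[0,0.0011,0,1.25,0,0,1],[0,0,0,0,0,0,1],[0,0,0,0,0,0,1]])

```text
time_s: 7.98
ee_pos: [0.5237, 0.0381, 0.0745]
eef_rot: [-2.745, -0.001, 0.489]
force: [-1.7, 2.1, 10.2]
grip_width: 0.0274
grip_force: 45.0
```

```bash
python3 rel.py
```

```text
t 7.98 TCP in jig (mm, from pivot) [  1.2 -18.3  46.5] tilt rotvec deg [ 2.271e+01 -5.000e-02 -2.000e-02]
tool delta to pivot mm [-1.3  1.1 50. ] F jig [-0.5  2.6 10.2] M [ 1.01  0.66 -0.  ] w 0.0274 gf 45.0
```

Emit:
play_rows(commands=[[0,-0.0011,0,-1.2,0,0,1],[0,-0.0022,5e-05,-2.5,0,0,1],[0,-0.0022,5e-05,-2.5,0,0,1],[0,-0.0022,5e-05,-2.5,0,0,1],[0,-0.0022,5e-05,-2.5,0,0,1],[0,-0.0022,5e-05,-2.5,0,0,1],[0,-0.0022,5e-05,-2.5,0,0,1],[0,-0.0022,5e-05,-2.5,0,0,1],[0,-0.0022,5e-05,-2.5,0,0,1],[0,-0.0013,0,-1.5,0,0,1],[0,0,0,0,0,0,1],[0,0,0,0,0,0,1]])

```text
time_s: 8.98
ee_pos: [0.5145, 0.0552, 0.078]
eef_rot: [3.141, -0.001, 0.49]
force: [-0.4, 1.1, 7.4]
grip_width: 0.0268
grip_force: 45.0
```

```bash
python3 rel.py; python3 - <<'E'
from h import *
w=ctrl.camera("wrist"); s=ctrl.camera("scene")
J=np.array([.514,.0537,0]);R=Ro.from_euler('z',.49)
for n,im in(("wrist",w),("scene",s)):
    m=ctrl.camera_model(n)
    # project inner / outer jaw edge ends (top, z=.053) for 0, 8 and 11 mm
    c=proj(m,[J+[0,0,.06]])[0]; 
    for sgn in(1,-1):
        print(n,sgn,[np.round(proj(m,[J+R.apply([x,sgn*(.058+d),.053]) for x in(-.02,.02)]),1).tolist() for d in(0,.008,.011)])
    x,y=np.clip(c-[50,37],0,[459,345]).astype(int); print(n,x,y)
    cv2.imwrite(f"pics/{n}2.png",im)
    globals()["c"+n]=cv2.resize(im[y:y+75,x:x+100] if n=="scene" else im[y:y+75,x-25:x+125],None,fx=5,fy=5,interpolation=cv2.INTER_CUBIC)
cs=np.zeros((760,800,3),np.uint8)[:600]
a=cv2.resize(cwrist,(600,300));b=cv2.resize(cscene,(400,300));cs[:300,:600]=a;cs[300:,:400]=b
cv2.imwrite("pics/both2.png",cs)
E
```

```text
t 8.98 TCP in jig (mm, from pivot) [ 1.1  1.1 50. ] tilt rotvec deg [-0.05 -0.03  0.02]
tool delta to pivot mm [-1.1  1.1 50. ] F jig [0.2 1.1 7.4] M [0.31 0.12 0.03] w 0.0268 gf 45.0
wrist 1 [[[205.8, 251.0], [203.0, 204.1]], [[196.3, 251.0], [193.1, 204.1]], [[192.7, 251.0], [189.3, 204.1]]]
wrist -1 [[[345.2, 251.0], [348.0, 204.1]], [[354.8, 251.0], [358.0, 204.1]], [[358.4, 251.0], [361.7, 204.1]]]
wrist 225 193
scene 1 [[[284.0, 234.4], [266.4, 233.1]], [[283.6, 236.3], [265.9, 234.9]], [[283.5, 237.0], [265.7, 235.6]]]
scene -1 [[[288.9, 209.7], [272.8, 208.6]], [[289.2, 208.2], [273.2, 207.0]], [[289.4, 207.6], [273.3, 206.5]]]
scene 228 181
```

View pics/both2.png

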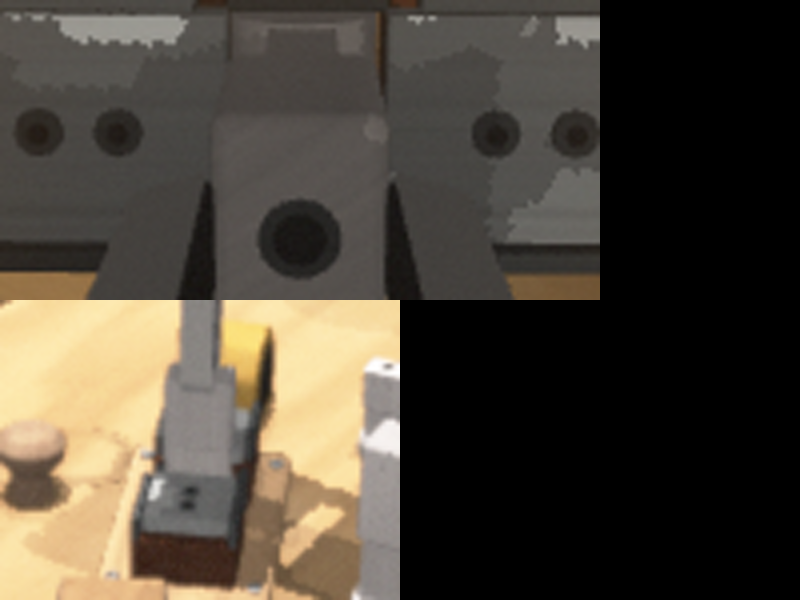

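The wrist crop (top) shows the block gripped. The jaws' inner edges are visible at full-image columns of about 257 and 297 (row about 196), and the jaw holes at about 209.5, 229.5, 324 and 344. Turning these into jaw travel.

```bash
python3 - <<'E'
from h import *
J=np.array([.514,.0537,0]);R=Ro.from_euler('z',.49)
f=lambda p,k,o:(np.array(p,float)+.5)/k-.5+o
mt=ctrl.camera_model("top");mw=ctrl.camera_model("wrist")
j=lambda P:np.round(R.inv().apply(P-J)*1e3,1)[:,:2].tolist()
print("holes before",j(plane(mt,f([(182,325),(219,304),(356,232),(391,212)],5,[220,160]),.053)))
o=[200,193]
print("holes after",j(plane(mw,f([(38,132),(118,132),(496,134),(576,134)],4,o),.053)))
print("edges after",j(plane(mw,f([(229,25),(387,25),(229,80),(389,80)],4,o),.053)))
print("base",j(plane(mw,[[0,0]],.012)))
for n in(1,2):
    g=cv2.imread(f"pics/{'w1' if n==1 else 'wrist2'}.png"); print(n, g[200,225:330:3].mean(1).astype(int).tolist())
E
```

```text
holes before [[1.9, 46.4], [2.2, 29.8], [1.2, -31.0], [1.5, -46.9]]
holes after [[2.0, 54.1], [2.1, 37.7], [1.6, -39.2], [1.6, -55.5]]
edges after [[24.2, 14.8], [24.2, -16.6], [13.0, 15.0], [13.0, -17.2]]
base [[184.5, 228.5]]
1 [68, 72, 44, 28, 40, 70, 73, 42, 29, 38, 62, 64, 78, 89, 86, 85, 86, 90, 89, 91, 88, 89, 72, 97, 97, 51, 34, 42, 75, 63, 41, 30, 42, 98, 74]
2 [151, 152, 151, 151, 152, 152, 153, 91, 85, 84, 84, 74, 85, 91, 76, 80, 78, 84, 83, 79, 95, 96, 76, 69, 74, 83, 83, 84, 83, 82, 84, 84, 84, 83, 84]
```

Travel is about 8 mm on each side, which is borderline: +y about 7.8, −y about 8.3. I'll rock once more, slightly further (about 0.415 rad), for margin.

Emit:
play_rows(commands=[[0,-0.0011,0,-1.2,0,0,1],[0,-0.0022,5e-05,-2.5,0,0,1],[0,-0.0022,5e-05,-2.5,0,0,1],[0,-0.0022,5e-05,-2.5,0,0,1],[0,-0.0022,5e-05,-2.5,0,0,1],[0,-0.0022,5e-05,-2.5,0,0,1],[0,-0.0022,5e-05,-2.5,0,0,1],[0,-0.0022,5e-05,-2.5,0,0,1],[0,-0.0022,5e-05,-2.5,0,0,1],[0,-0.0011,0,-1.3,0,0,1],[0,-0.0011,0,-1.2,0,0,1],[0,0,0,0,0,0,1],[0,0,0,0,0,0,1],[0,0,0,0,0,0,1]])

```text
time_s: 10.25
ee_pos: [0.5057, 0.0718, 0.0742]
eef_rot: [2.725, -0.0, 0.489]
force: [0.7, -3.5, 10.7]
grip_width: 0.027
grip_force: 45.1
```

```bash
python3 rel.py
```

```text
t 10.25 TCP in jig (mm, from pivot) [ 1.2 19.9 46.2] tilt rotvec deg [-23.85   0.    -0.07]
tool delta to pivot mm [-1.2 -0.5 50.3] F jig [-1.  -3.4 10.7] M [-1.2  -0.5  -0.03] w 0.027 gf 45.1
```

Emit:
play_rows(commands=[[0,0.0011,0,1.25,0,0,1],[0,0.0022,5e-05,2.5,0,0,1],[0,0.0022,5e-05,2.5,0,0,1],[0,0.0022,5e-05,2.5,0,0,1],[0,0.0022,5e-05,2.5,0,0,1],[0,0.0022,5e-05,2.5,0,0,1],[0,0.0022,5e-05,2.5,0,0,1],[0,0.0022,5e-05,2.5,0,0,1],[0,0.0022,5e-05,2.5,0,0,1],[0,0.0022,5e-05,2.5,0,0,1],[0,0.0022,5e-05,2.5,0,0,1],[0,0.0022,5e-05,2.5,0,0,1],[0,0.0022,5e-05,2.5,0,0,1],[0,0.0022,5e-05,2.5,0,0,1],[0,0.0022,5e-05,2.5,0,0,1],[0,0.0022,5e-05,2.5,0,0,1],[0,0.0022,5e-05,2.5,0,0,1],[0,0.0022,5e-05,2.5,0,0,1],[0,0.0022,5e-05,2.5,0,0,1],[0,0.0011,0,1.25,0,0,1]])

```text
time_s: 11.92
ee_pos: [0.524, 0.037, 0.0739]
eef_rot: [-2.721, -0.001, 0.488]
force: [-3.8, 6.3, 12.8]
grip_width: 0.0267
grip_force: 45.0
```

Emit:
play_rows(commands=[[0,0,0,0,0,0,1],[0,0,0,0,0,0,1]])

```text
time_s: 12.08
ee_pos: [0.5241, 0.0369, 0.0739]
eef_rot: [-2.724, -0.001, 0.489]
force: [-1.7, 2.8, 9.4]
grip_width: 0.0268
grip_force: 45.0
```

```bash
python3 rel.py
```

```text
t 12.08 TCP in jig (mm, from pivot) [  1.  -19.6  45.9] tilt rotvec deg [23.92 -0.07 -0.07]
tool delta to pivot mm [-1.1  0.7 49.9] F jig [-0.2  3.3  9.4] M [1.28 0.73 0.06] w 0.0268 gf 45.0
```

Now upright, then a gentle first lift while watching the force.

Emit:
play_rows(commands=[[0,-0.0011,0,-1.2,0,0,1],[0,-0.0022,5e-05,-2.5,0,0,1],[0,-0.0022,5e-05,-2.5,0,0,1],[0,-0.0022,5e-05,-2.5,0,0,1],[0,-0.0022,5e-05,-2.5,0,0,1],[0,-0.0022,5e-05,-2.5,0,0,1],[0,-0.0022,5e-05,-2.5,0,0,1],[0,-0.0022,5e-05,-2.5,0,0,1],[0,-0.0022,5e-05,-2.5,0,0,1],[0,-0.0022,0,-2.6,0,0,1],[0,0,0,0,0,0,1],[0,0,0,0,0,0,1]])

```text
time_s: 13.08
ee_pos: [0.5145, 0.055, 0.078]
eef_rot: [3.141, -0.0, 0.49]
force: [-1.3, 1.4, 6.3]
grip_width: 0.0272
grip_force: 45.0
```

Emit:
play_rows(commands=[[0,0,-0.001,0,0,0,1],[0,0,-0.001,0,0,0,1],[0,0,-0.001,0,0,0,1],[0,0,-0.001,0,0,0,1],[0,0,0,0,0,0,1]])

```text
time_s: 13.5
ee_pos: [0.5145, 0.0544, 0.0817]
eef_rot: [3.14, 0.0, 0.489]
force: [-0.1, 1.0, -2.2]
grip_width: 0.0269
grip_force: 45.0
```

```bash
python3 rel.py
```

```text
t 13.5 TCP in jig (mm, from pivot) [ 0.7  0.4 53.7] tilt rotvec deg [-0.08  0.01 -0.07]
tool delta to pivot mm [-0.7  0.3 53.7] F jig [ 0.3  0.9 -2.2] M [ 0.02  0.02 -0.03] w 0.0269 gf 45.0
```

Emit:
play_rows(commands=[[0,0,-0.001,0,0,0,1],[0,0,-0.0015,0,0,0,1],[0,0,-0.0015,0,0,0,1],[0,0,-0.0015,0,0,0,1],[0,0,-0.0015,0,0,0,1],[0,0,-0.0015,0,0,0,1],[0,0,-0.0015,0,0,0,1]])

```text
time_s: 14.08
ee_pos: [0.5145, 0.0546, 0.0919]
eef_rot: [3.14, -0.0, 0.489]
force: [-0.3, -0.2, -2.7]
grip_width: 0.0268
grip_force: 45.0
```

Emit:
play_rows(commands=[[0,0,-0.0015,0,0,0,1],[0,0,-0.0015,0,0,0,1],[0,0,-0.0015,0,0,0,1],[0,0,-0.0015,0,0,0,1],[0,0,-0.0015,0,0,0,1],[0,0,-0.0015,0,0,0,1]])

```text
time_s: 14.58
ee_pos: [0.5145, 0.0546, 0.1009]
eef_rot: [3.14, -0.0, 0.489]
force: [-0.4, 0.6, -2.4]
grip_width: 0.0269
grip_force: 45.0
```

```bash
python3 rel.py
```

```text
t 14.58 TCP in jig (mm, from pivot) [ 0.8  0.6 72.9] tilt rotvec deg [-0.1  -0.   -0.05]
tool delta to pivot mm [-0.8  0.4 72.9] F jig [-0.1  0.7 -2.4] M [-0.01  0.01  0.02] w 0.0269 gf 45.0
```

The force is weight only (about 2.5 N), so the foot is passing freely. Finishing the lift with 38 mm more.

Emit:
play_rows(commands=[[0,0,-0.002,0,0,0,1],[0,0,-0.003,0,0,0,1],[0,0,-0.003,0,0,0,1],[0,0,-0.003,0,0,0,1],[0,0,-0.003,0,0,0,1],[0,0,-0.003,0,0,0,1],[0,0,-0.003,0,0,0,1],[0,0,-0.003,0,0,0,1],[0,0,-0.003,0,0,0,1],[0,0,-0.003,0,0,0,1],[0,0,-0.003,0,0,0,1],[-0.0008,0.0004,-0.003,0,0,0,1],[0,0,-0.002,0,0,0,1],[0,0,-0.001,0,0,0,1],[0,0,0,0,0,0,1],[0,0,0,0,0,0,1],[0,0,0,0,0,0,1]])

```text
time_s: 16.0
ee_pos: [0.5138, 0.0539, 0.1386]
eef_rot: [3.14, 0.0, 0.489]
force: [-0.0, -0.3, -1.0]
grip_width: 0.0269
grip_force: 45.0
```

```bash
python3 rel.py; python3 - <<'E'
from h import *
im=ctrl.camera("scene"); m=ctrl.camera_model("scene")
J=np.array([.514,.0537,0]);R=Ro.from_euler('z',.49)
p=proj(m,[J+[0,0,.073],J+[0,0,.053]]+[J+R.apply([x,0,.089]) for x in(-.02,.02)]); 
x,y=np.clip(p[0]-[50,45],0,[459,345]).astype(int); print(((p-[x,y]+.5)*6-.5).round())
cv2.imwrite("pics/fin.png",cv2.resize(im[y:y+90,x:x+110],None,fx=6,fy=6,interpolation=cv2.INTER_CUBIC))
E
```

```text
t 16.0 TCP in jig (mm, from pivot) [-1.000e-01  3.000e-01  1.106e+02] tilt rotvec deg [-0.09  0.01 -0.05]
tool delta to pivot mm [1.000e-01 1.000e-01 1.106e+02] F jig [-0.2 -0.2 -1. ] M [-0.05  0.01  0.04] w 0.0269 gf 45.0
[[304. 276.]
 [303. 320.]
 [356. 243.]
 [254. 236.]]
```

View pics/fin.png

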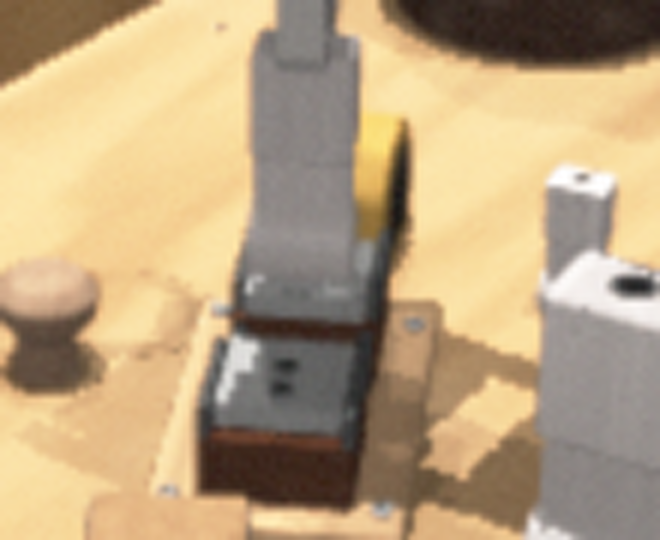

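The final crop shows the block upright in the gripper. Its foot bottom is at about (300,278), predicted (304,276), clear above the opened jaws and centred over the trough. The knob, cork block and tape measure look undisturbed where they are in view. Handing in.

```bash
python3 -c "
from station import ctrl
print(ctrl.hand_in())"
```

```text
the job is handed in; nothing more can be done
None
```

I rocked the block about 0.41 rad to each side, which pushed both jaws back. It then lifted freely and was handed in at 16 s, upright in the gripper with its foot about 2 cm above the jaws over the middle of the jig.

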